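# Put the glasses cases away by colour

## Task

Put the green and the orange glasses cases away, each in the cubby whose top has its own colour, pushed in lengthways until it meets the back. The rests let you take a case only by its middle and the cubbies are too low to let a hand in, so one grip will not do for both. Leave the blue case, the coin cup, the tealight holder and the key fob as they are.

Things in the scene. Friction and masses are not known exactly. Their poses are not given: they have to be found in the camera images.
- case_green: Hard green glasses case, 150 x 50 x 34 mm (its x, y, z), a plain rounded box, the two ends alike, about 130 g, with dark seam; origin at the centre of its underside, x along its length, z up. Starts lying in one of the two wooden rests.
- case_orange: Hard orange glasses case, 150 x 50 x 34 mm (its x, y, z), a plain rounded box, the two ends alike, about 130 g, with dark seam; origin at the centre of its underside, x along its length, z up. Starts lying in the other rest.
- case_blue: Hard blue glasses case, 150 x 50 x 34 mm (its x, y, z), a plain rounded box, the two ends alike, about 130 g, with dark seam; origin at the centre of its underside, x along its length, z up. Already put away in the blue cubby; leave it.
- rest_a: Fixed light-wood rest holding one case: a trough 170 x 74 x 44 mm (x, y, z), inside 158 x 58 mm, floor 6 mm thick. Its walls rise 4 mm above the case except at a 44 mm long finger gap in the middle of both long sides, so the case can be gripped only at its middle, across its 50 mm width, and lifted straight out. Origin: centre of its underside, x along the trough.
- rest_b: Fixed light-wood rest holding one case: a trough 170 x 74 x 44 mm (x, y, z), inside 158 x 58 mm, floor 6 mm thick. Its walls rise 4 mm above the case except at a 44 mm long finger gap in the middle of both long sides, so the case can be gripped only at its middle, across its 50 mm width, and lifted straight out. Origin: centre of its underside, x along the trough.
- cubby_green: Fixed cubby with its roof in green: 118 x 82 x 54 mm (x, y, z); floor and roof 5, side and back walls 8 mm thick; inside 66 wide, 44 high, 110 mm deep. Open only at its -x end. Origin: centre of its underside, 35 mm above the work surface; mouth at x = -59 mm, back wall's face at x = 51 mm, floor at z = 5 mm. A case pushed home has its centre at x = -24 mm, its tail 40 mm out.
- cubby_orange: Fixed cubby with its roof in orange: 118 x 82 x 54 mm (x, y, z); floor and roof 5, side and back walls 8 mm thick; inside 66 wide, 44 high, 110 mm deep. Open only at its -x end. Origin: centre of its underside, 35 mm above the work surface; mouth at x = -59 mm, back wall's face at x = 51 mm, floor at z = 5 mm. A case pushed home has its centre at x = -24 mm, its tail 40 mm out.
- cubby_blue: Fixed cubby with its roof in blue: 118 x 82 x 54 mm (x, y, z); floor and roof 5, side and back walls 8 mm thick; inside 66 wide, 44 high, 110 mm deep. Open only at its -x end. Origin: centre of its underside, 35 mm above the work surface; mouth at x = -59 mm, back wall's face at x = 51 mm, floor at z = 5 mm. A case pushed home has its centre at x = -24 mm, its tail 40 mm out.
- dock: Fixed white dock: a plinth 118 x 370 x 35 mm (x, y, z) with the three cubbies on it, 115 mm apart, order varying, mouths flush with its front (-x). Behind it (+x) a charging bay with sliding panel and cream phone stand, up to 115 mm high. Origin: centre of the plinth's underside on the work surface; x away from the robot, as the cubbies' x. A case let go less than half inside a cubby tips out.
- landing (a point): Point on the work surface 136 mm before the middle of the dock's front, centre of a clear patch at least 160 mm (along dock x) by 130 mm where a case can be set down; its axes are the dock's. Nothing stands above the cubbies' roofs, 89 mm above the work surface.
- coin_cup: Loose copper coin cup, 72 mm across, 70 mm high, origin at the centre of its underside. Leave alone.
- tealight: Loose smoked-glass tealight holder, 76 mm across, 60 mm high, origin at the centre of its underside. Leave alone.
- key_fob: Loose green enamel key fob, 60 x 34 x 8 mm, with wire ring, origin at the centre of its underside. Not part of the sorting; leave alone.
Mind the look-alikes: they are no part of the job. There is more than one size of the case_green; the job needs the larger.

How it is judged:
At the end, for the whole second after the job is handed in: The green case lies flat and still in the green cubby and the orange case in the orange cubby, each lengthways, resting on the cubby's floor and no more than 14 mm short of the back wall; the blue case, cup, tealight holder and fob are within 30 mm of where they began (x of case_green in the frame of cubby_green between -0.038 and -0.012 m and y of case_green in the frame of cubby_green between -0.014 and 0.014 m and z of case_green in the frame of cubby_green between -0.002 and 0.013 m and angle between the x axis of case_green and the x axis of cubby_green, either way round below 0.2 rad and linear speed of each of case_green, case_orange below 0.02 m/s and x of case_orange in the frame of cubby_orange between -0.038 and -0.012 m and y of case_orange in the frame of cubby_orange between -0.014 and 0.014 m and z of case_orange in the frame of cubby_orange between -0.002 and 0.013 m and angle between the x axis of case_orange and the x axis of cubby_orange, either way round below 0.2 rad and distance of each of case_blue, coin_cup, tealight, key_fob from where it was at the start of the episode below 0.03 m); the robot touches nothing.
It fails at once if the blue case is shifted by more than 30 mm (distance of case_blue from where it was at the start of the episode above 0.03 m).
It fails at once if the coin cup is shifted by more than 30 mm (distance of coin_cup from where it was at the start of the episode above 0.03 m).
It fails at once if the tealight holder is shifted by more than 30 mm (distance of tealight from where it was at the start of the episode above 0.03 m).
It fails at once if the key fob is shifted by more than 30 mm (distance of key_fob from where it was at the start of the episode above 0.03 m).
It fails at once if the cup or the tealight holder is tipped over (angle between any of coin_cup, tealight's own z axis and vertical above 0.5 rad).
It also fails if it takes over 67 s, if anything falls off the work surface, if the arm or the gripper's body presses on something with over 40 N, if the wrist force passes 120 N, or if a joint passes its speed limit or range.

## Robot

A 6-joint arm with a two-finger parallel gripper is mounted at the origin on the work surface. World frame = base frame: x ahead of the robot, y to its left, z up, the work surface at z = 0. Lengths are in m, angles in rad, forces in N, time in s.
With the tool pointing down it reaches from about 0.35 to 0.85 m from the base axis. Payload 8.1 kg.
Tool frame: the origin (TCP) lies on the centre line of the jaws, within the pads' length; the fingertips stand robot.tips_ahead ahead of it and the grasp point (between the pads) lies 8 mm behind it (robot.tips_ahead is the distance from the TCP to the fingertips, in m); z points along the fingers, y is the direction in which the jaws open and shut (so a half turn about z gives the same grasp; the last joint's range is limited). The gripper opens to 93 mm and grips with 3 to 60 N. Pads are 15 mm wide; open, the fingers measure 128 mm over their backs; the gripper's body (75 mm by 188 mm) begins 65 mm behind the grasp point.
Start: joints at [1.068, 0.13, 1.488, -0, 1.523, -0.085], TCP at [0.243, 0.548, 0.205] pointing down, gripper open.
Joint ranges: [-2.96, 2.96], [-0.89, 2.26], [0.02, 2.5], [-1.34, 4.48], [0, 2.73], [-2.66, 2.66]. Speed limits (rad/s): [2.39, 2.39, 2.79, 3.14, 3.14, 3.14].

## Interface

Orientations are given as a rotation vector (axis times angle).
In Python, from plant import monitor, eyes, job, robot gives the robot as it stands.
- The arm moves only by the tool servo_tool, never from a script. Its argument "plan" is a list that holds one entry, the list of rows, each a list of 7 numbers: the closure, from -1 (fully open) to 1 (shut), so that 0 is half open, then the shift along the world's x, y, z in mm, then the turn, a rotation vector about the world's x, y, z in rad. In form: [[[hand, dx, dy, dz, ax, ay, az], ...]]. A call has 1 to 12 rows; each row shifts and turns the commanded pose from where the row before left it; what a row does not reach is not made up. A row lasts 1/10 s, in which the tool goes at most 50 mm and 8.59 degrees, less where a joint would pass 70% of its speed; a pose out of reach is approached as far as the arm can. A call with a gripper value outside its range is refused whole. The fingers move at their own pace and stop on an object; "force" is the grip in N (left out, the last holds). Time passes only in rows, so rows that do not move let the fingers close. It gives the time, the measured TCP pose, the force and the opening at its end, in the units of the state.
- monitor.read_state(): the state, without advancing time (a new reading comes with each control period).
- eyes.read_camera(name): name is "scene" or "side" or "wrist"; returns the picture (400x640x3 uint8, red, green, blue); there is no depth.
- eyes.camera_info(name): a dict with "mtx" (3x3 intrinsics, pixels), "R" (3x3) and "t" (3): a world point X has camera coordinates R X + t. Camera axes: x right, y down, z forward; pixel columns grow to the right and rows downward; lengths in m; the calibration is good to about 2 mm. A picture is of the moment at which its call begins: read the wrist's pose just before it. camera_info takes no time and is no camera call; for the wrist camera it gives the pose at the moment of the call.
- job.close_job(): hands the job in, once; it reports no verdict.
The state is a dict: "t": time; "q": joint angles; "dq": joint speeds; "joint_torque": joint torques, N m; "tool_pos": TCP position; "orientation": TCP orientation; "force": force on the tool from outside, world axes, zero at the start; "wrist_torque": the same for the moment, N m; "opening": finger opening in m.
Only numpy, scipy, OpenCV 4.12 (cv2) and the standard library are available. Lean on these libraries where they do the work, as an engineer would, in place of code of your own. Each camera call takes 0.05 s, during which the arm holds its last target. There are 200 camera calls.

## Working session

There is one attempt and no reset: what is moved stays moved. The work goes in short steps, Python scripts to look and compute and a tool call to move; the robot and the scene stay as the last step left them, time stands still between calls to the robot, and variables do not carry over. Pictures are saved under pics/ and viewed, about 8 in all and at most 12, crops included, and the job is handed in when it is done.

Besides the shell and the picture viewer there is one more tool, called after "Request:" as name(argument=value, ...) on one line, values as JSON. servo_tool: Moves the arm, as the interface text tells. Its arguments: {"type":"object","properties":{"plan":{"type":"array"},"force":{"type":"number"}},"required":["plan"]}

```bash
mkdir -p pics; cat > h.py <<'E'
import numpy as np, cv2
from plant import monitor, eyes, job, robot
def info(n):
    i=eyes.camera_info(n); return [np.array(i[k],float) for k in('mtx','R','t')]
def ray(n,uv,z,c=None):
    K,R,t=c or info(n); uv=np.atleast_2d(np.array(uv,float))
    d=(np.linalg.inv(K)@np.c_[uv,np.ones(len(uv))].T).T@R; o=-R.T@t
    return o+d*((z-o[2])/d[:,2])[:,None]
def snap(n,f):
    c=info(n); im=eyes.read_camera(n); np.savez('pics/'+f,im=im,K=c[0],R=c[1],t=c[2])
    cv2.imwrite('pics/'+f+'.png',im[:,:,::-1]); return im,c
E
python3 - <<'E'
from h import *
print(robot.tips_ahead, monitor.read_state())
a,_=snap('scene','s0'); b,_=snap('side','d0'); snap('wrist','w0')
for n in('scene','side','wrist'):
    K,R,t=info(n); print(n,(-R.T@t).round(3),R[2].round(2),K[0,0])
E
```

```text
0.011 {'t': 0.0, 'q': array([ 1.06760491e+00,  1.31146974e-01,  1.48928287e+00,  7.38301022e-05,
        1.52300754e+00, -8.54137711e-02]), 'dq': array([1.50631193e-03, 9.86998283e-05, 1.16776871e-03, 4.45316756e-04,
       2.39413967e-05, 4.06843490e-04]), 'joint_torque': array([-6.99104203e-04, -5.59832740e+01, -4.91770506e+01,  7.67405285e-02,
        3.51302465e-02, -1.66872969e-04]), 'tool_pos': array([0.24310883, 0.54788644, 0.20349399]), 'orientation': array([-6.51361182e-01, -3.07270570e+00,  2.73897968e-03]), 'force': array([ 0.37458628,  1.18747339, -0.22669097]), 'wrist_torque': array([-0.0045574 ,  0.01048547, -0.03147363]), 'opening': 0.09284988221533988}
scene [ 0.952 -0.767  1.313] [-0.25  0.5  -0.83] 463.8125546213108
side [ 0.298 -0.944  0.648] [ 0.26  0.82 -0.51] 401.8140181633256
wrist [0.175 0.58  0.383] [ 0.25 -0.11 -0.96] 318.5446674905615
```

View pics/s0.png

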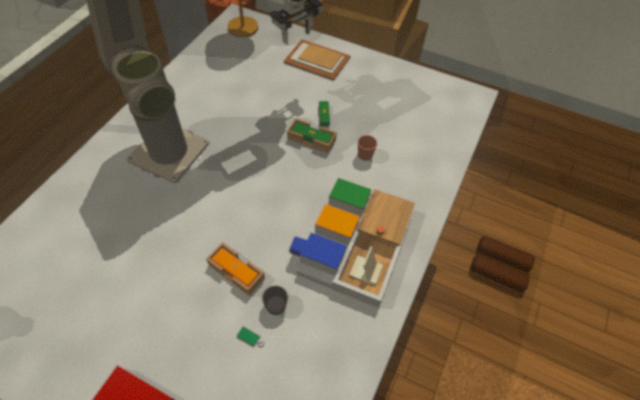

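View pics/d0.png

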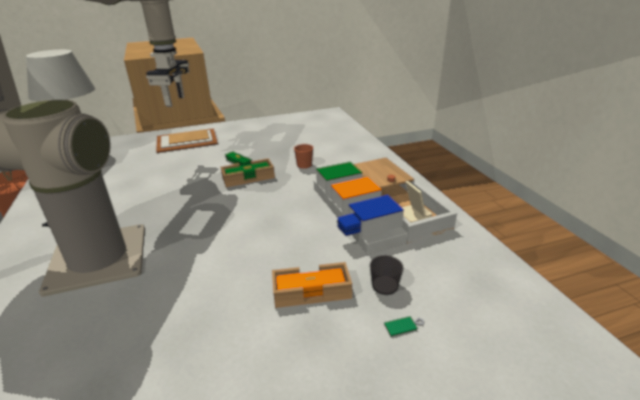

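Candidates: green — case in rest, scene (312,135), the small look-alike bar beside it (324,112), key fob (249,336) and cubby roof (350,193). Orange — case in rest (236,268), roof (338,221). I pick the two in rests; now measuring, with a close crop to check.

```bash
cat > m.py <<'E'
from h import *
def blobs(f,zs,mina=40):
    d=np.load('pics/'+f+'.npz'); im=d['im']; c=(d['K'],d['R'],d['t'])
    hsv=cv2.cvtColor(im,cv2.COLOR_RGB2HSV)
    for nm,lo,hi in(('green',50,90),('orange',10,21),('blue',105,130)):
        m=cv2.inRange(hsv,(lo,150 if nm!='orange' else 215,40),(hi,255,255))
        for k in cv2.findContours(m,cv2.RETR_EXTERNAL,cv2.CHAIN_APPROX_NONE)[0]:
            if cv2.contourArea(k)<mina: continue
            p=k[:,0].astype(float); o=f'{nm} px{p.mean(0).round()}'
            for z in zs:
                P=ray('',p,z,c)[:,:2]; r=cv2.minAreaRect((P*1000).astype(np.float32))
                b=cv2.boxPoints(r); e=b[1]-b[0]; g=b[2]-b[1]; e=e if np.hypot(*e)>np.hypot(*g) else g
                o+=f' | z{z} c({r[0][0]:.0f},{r[0][1]:.0f}) {max(r[1]):.0f}x{min(r[1]):.0f} a{np.degrees(np.arctan2(e[1],e[0]))%180:.1f}'
            print(o)
E
python3 - <<'E'
from m import *
for f in('s0','d0'): print(f); blobs(f,(0.040,0.089))
a=np.load('pics/s0.npz')['im'][:,:,::-1]
x=cv2.resize(a[90:170,270:390],None,fx=5,fy=5,interpolation=2); y=cv2.resize(a[170:310,200:430],None,fx=2.6,fy=2.6,interpolation=2)
x=np.pad(x,((0,0),(0,max(0,y.shape[1]-600)),(0,0)))[:200+200]
im=np.zeros((400+y.shape[0],600,3),np.uint8); im[:400,:600]=x[:,:600]; im[400:,:y.shape[1]]=y
cv2.imwrite('pics/c0.png',im[:600,:])
E
```

```text
s0
green px[248. 336.] | z0.04 c(626,-466) 49x25 a176.9 | z0.089 c(639,-477) 47x24 a176.9
green px[349. 193.] | z0.04 c(677,111) 109x72 a3.7 | z0.089 c(687,77) 105x69 a3.7
orange px[235. 266.] | z0.04 c(478,-301) 145x47 a170.9 | z0.089 c(496,-319) 139x45 a170.9
orange px[338. 220.] | z0.04 c(686,-7) 115x81 a3.7 | z0.089 c(696,-36) 111x78 a3.7
blue px[319. 249.] | z0.04 c(674,-128) 154x78 a3.8 | z0.089 c(685,-152) 148x75 a3.8
d0
green px[400. 326.] | z0.04 c(601,-483) 52x29 a177.7 | z0.089 c(576,-520) 48x26 a177.7
green px[338. 171.] | z0.04 c(720,164) 119x79 a3.3 | z0.089 c(686,75) 110x73 a3.3
green px[243. 165.] | z0.04 c(417,328) 196x122 a126.7 | z0.089 c(407,225) 181x112 a126.7
orange px[310. 281.] | z0.04 c(475,-314) 147x74 a170.0 | z0.089 c(461,-365) 135x68 a170.0
orange px[356. 187.] | z0.04 c(731,43) 125x85 a4.8 | z0.089 c(696,-37) 115x78 a4.8
blue px[366. 213.] | z0.04 c(702,-94) 218x110 a19.2 | z0.089 c(669,-162) 201x101 a19.2
```

View pics/c0.png

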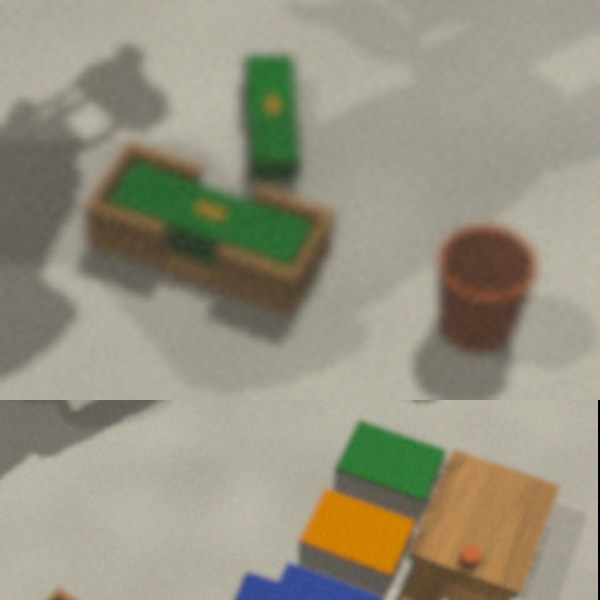

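The crop confirms: large green case in the rest (scene ≈(312,132)), smaller look-alike loose beside it (≈(324,112)). Measuring the greens there with a darker threshold.

```bash
python3 - <<'E'
from m import *
d=np.load('pics/s0.npz'); im=d['im']; c=(d['K'],d['R'],d['t'])
hsv=cv2.cvtColor(im,cv2.COLOR_RGB2HSV)
print(hsv[133,300],hsv[128,304],hsv[112,324],hsv[135,318])
g=im.astype(int); m=((g[:,:,1]-np.maximum(g[:,:,0],g[:,:,2])>18)*255).astype(np.uint8); m[160:]=0
m=cv2.morphologyEx(m,cv2.MORPH_CLOSE,np.ones((3,3),np.uint8))
for k in cv2.findContours(m,0,1)[0]:
    if cv2.contourArea(k)<30: continue
    p=k[:,0].astype(float)
    for z in(.0,.02,.04):
        r=cv2.minAreaRect((ray('',p,z,c)[:,:2]*1000).astype(np.float32)); print(p.mean(0).round(),z,cv2.boxPoints(r).round().tolist(),np.round(r[1]))
# hand corners from crop: rest top rim outer corners, small case top corners
q=lambda L:[(270+x/5,90+y/5) for x,y in L]
print('rim',ray('',q([(130,145),(333,212),(290,283),(90,210)]),.044,c)[:,:2].round(3).tolist())
print('top green',ray('',q([(125,163),(312,222),(295,262),(108,195)]),.040,c)[:,:2].round(3).tolist())
print('small base end',ray('',q([(250,175),(298,177)]),.0,c)[:,:2].round(3).tolist())
print('cup rim/base',ray('',q([(487,262)]),.07,c)[:,:2].round(3).tolist())
E
```

```text
[ 38 121  95] [ 64 159 101] [ 32 136 111] [ 63 153 107]
[312. 132.] 0.0 [[345.0, 351.0], [347.0, 297.0], [498.0, 303.0], [496.0, 358.0]] [151.  54.]
[312. 132.] 0.02 [[354.0, 334.0], [356.0, 281.0], [505.0, 287.0], [503.0, 340.0]] [149.  54.]
[312. 132.] 0.04 [[363.0, 317.0], [366.0, 264.0], [512.0, 271.0], [510.0, 323.0]] [146.  53.]
[324. 112.] 0.0 [[369.0, 493.0], [428.0, 387.0], [462.0, 406.0], [402.0, 512.0]] [ 39. 122.]
[324. 112.] 0.02 [[377.0, 474.0], [436.0, 369.0], [469.0, 388.0], [411.0, 492.0]] [ 38. 120.]
[324. 112.] 0.04 [[386.0, 454.0], [444.0, 351.0], [477.0, 370.0], [419.0, 473.0]] [ 38. 118.]
rim [[0.357, 0.325], [0.522, 0.335], [0.523, 0.258], [0.362, 0.253]]
top green [[0.361, 0.311], [0.511, 0.322], [0.517, 0.281], [0.365, 0.276]]
small base end [[0.433, 0.378], [0.467, 0.394]]
cup rim/base [[0.648, 0.32]]
```

View pics/w0.png

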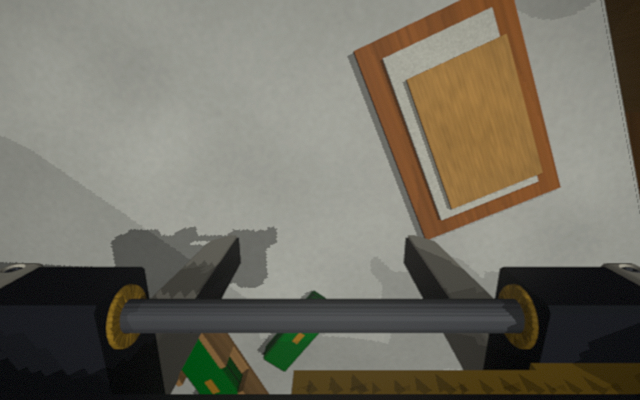

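Wrist view: fingers open, look-alike below at (292,330), rest corner at (215,370). Green case ≈ (440,294) mm, angle 3°; orange ≈ (478,-301), -9°; dock at ≈4°. Moving over the green case.

Request:
servo_tool(plan=[[[-0.7,25,-32,-8,0,0,0.06],[-0.7,25,-32,-8,0,0,0.06],[-0.7,25,-32,-8,0,0,0.06],[-0.7,25,-32,-8,0,0,0.06],[-0.7,25,-32,-8,0,0,0.06],[-0.7,24,-32,-8,0,0,0.06],[-0.7,24,-31,-8,0,0,0.06],[-0.7,24,-31,-8,0,0,0.06],[-0.7,0,0,0,0,0,0],[-0.7,0,0,0,0,0,0]]], force=45)

```text
t: 1.15
tool_pos: [0.4404, 0.2937, 0.1401]
orientation: [0.093, -3.139, 0.0]
force: [-0.2, 0.0, 0.3]
opening: 0.0793
```

```bash
cat > st.py <<'E'
from h import *
from scipy.spatial.transform import Rotation as Ro
def st():
    s=monitor.read_state(); R=Ro.from_rotvec(s['orientation']).as_matrix()
    print('t',round(s['t'],2),'pos',(s['tool_pos']*1000).round(1),'jaw deg',round(np.degrees(np.arctan2(R[1,1],R[0,1]))%180,1),'z',R[:,2].round(3),'F',s['force'].round(1),'open',round(s['opening']*1000,1),'q6',s['q'][5].round(2)); return s
if __name__=='__main__': st()
E
python3 - <<'E'
from st import *
st(); im,c=snap('wrist','w1')
K,R,t=c
for P in([.441,.294,.044],monitor.read_state()['tool_pos']):
    v=K@(R@np.array(P)+t); print(v[:2]/v[2])
E
```

```text
t 1.15 pos [440.4 293.7 140.1] jaw deg 93.4 z [-0.001 -0.    -1.   ] F [-0.2  0.   0.3] open 79.3 q6 -1.14
[321.07248333 198.37571955]
[321.81768726 238.80143314]
```

View pics/w1.png

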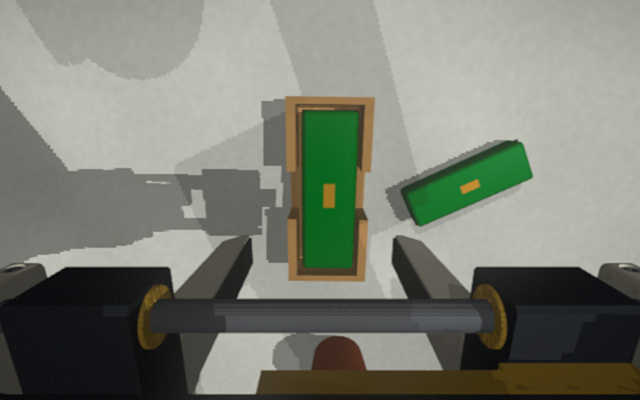

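The case lies in its rest, emblem at (329,195), rest finger gap at rows ~170–210; the look-alike is at (470,187), clear of the fingers.

```bash
python3 - <<'E'
from m import *
blobs('w1',(0.040,),1500)
d=np.load('pics/w1.npz'); print(ray('',[(329,195),(302,110),(358,110),(357,268),(304,270)],.04,(d['K'],d['R'],d['t'])).round(4)[:,:2].tolist())
E
```

```text
green px[470. 184.] | z0.04 c(422,425) 108x35 a119.0
green px[329. 188.] | z0.04 c(438,301) 146x47 a2.5
[[0.4385, 0.3011], [0.3658, 0.2734], [0.363, 0.3206], [0.5099, 0.333], [0.5151, 0.2817]]
```

Request:
servo_tool(plan=[[[-0.7,-2,6,-35,0,0,-0.015],[-0.7,0,0,-35,0,0,0],[-0.7,0,0,-27,0,0,0],[-0.7,0,0,-20,0,0,0],[-0.7,0,0,0,0,0,0],[1,0,0,0,0,0,0],[1,0,0,0,0,0,0],[1,0,0,0,0,0,0],[1,0,0,0,0,0,0],[1,0,0,0,0,0,0]]])

```text
t: 2.2
tool_pos: [0.4392, 0.3008, 0.0247]
orientation: [-0.074, 3.139, 0.001]
force: [-0.7, 0.6, 4.7]
opening: 0.0476
```

```bash
python3 st.py
```

```text
t 2.2 pos [439.2 300.8  24.7] jaw deg 92.7 z [ 0.002  0.001 -1.   ] F [-0.7  0.6  4.7] open 47.6 q6 -1.11
```

Request:
servo_tool(plan=[[[1,0,0,15,0,0,0],[1,0,0,25,0,0,0],[1,0,0,30,0,0,0],[1,8,-44,0,0,0,0.003],[1,8,-44,0,0,0,0.003],[1,8,-44,0,0,0,0.003],[1,8,-44,0,0,0,0.003],[1,8,-44,0,0,0,0.003],[1,8,-44,0,0,0,0.003],[1,7,-44,0,0,0,0.003],[1,7,-43,0,0,0,0.002]]])

```text
t: 3.3
tool_pos: [0.5006, -0.0526, 0.0947]
orientation: [-0.11, 3.139, -0.0]
force: [1.0, 0.1, -0.8]
opening: 0.0472
```

```bash
python3 - <<'E'
from st import *
st(); im,c=snap('scene','s1'); snap('wrist','w2')
cv2.imwrite('pics/c1.png',cv2.resize(im[100:320,190:450,::-1],None,fx=2.7,fy=2.7))
E
```

```text
t 3.3 pos [500.6 -52.6  94.7] jaw deg 94.0 z [ 0.001 -0.    -1.   ] F [ 1.   0.1 -0.8] open 47.2 q6 -1.85
```

View pics/w2.png

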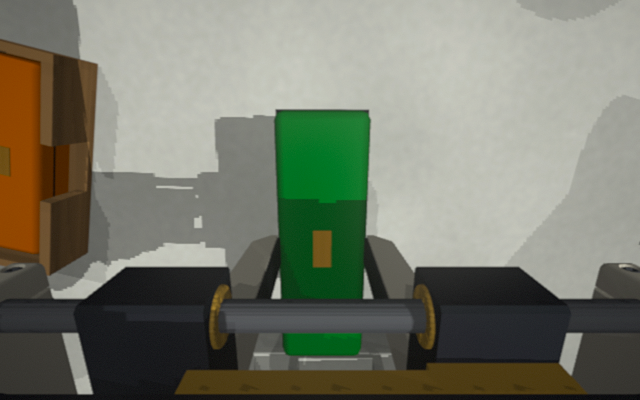

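Case is held centred, tail end at row ~110 in the wrist view. Setting it down at the landing and regripping 55 mm toward the tail.

Request:
servo_tool(plan=[[[1,0,0,-35,0,0,0],[1,0,0,-25,0,0,0],[1,0,0,-12,0,0,0],[1,0,0,-3,0,0,0],[1,0,0,0,0,0,0],[-0.6,0,0,0,0,0,0],[-0.6,0,0,0,0,0,0],[-0.6,0,0,0,0,0,0],[-0.6,-28,-2,0,0,0,0],[-0.6,-27,-2,0,0,0,0],[-0.6,0,0,0,0,0,0]]])

```text
t: 4.5
tool_pos: [0.4424, -0.0544, 0.0178]
orientation: [0.11, -3.137, -0.001]
force: [-0.5, 0.6, -0.3]
opening: 0.074
```

```bash
python3 - <<'E'
from st import *
st(); im,c=snap('wrist','w3')
from m import blobs
blobs('w3',(0.034,),1500)
E
```

```text
t 4.5 pos [442.4 -54.4  17.8] jaw deg 94.0 z [-0.003  0.    -1.   ] F [-0.5  0.6 -0.3] open 74.0 q6 -1.88
green px[320. 352.] | z0.034 c(510,-50) 47x26 a94.0
green px[324. 260.] | z0.034 c(450,-53) 47x47 a93.1
```

Request:
servo_tool(plan=[[[-0.6,4,0,1,0,0,0],[1,0,0,0,0,0,0],[1,0,0,0,0,0,0],[1,0,0,0,0,0,0],[1,0,0,0,0,0,0],[1,0,0,15,0,0,0],[1,0,0,30,0,0,0],[1,10,30,0,0,0,0],[1,10,30,0,0,0,0],[1,9,30,0,0,0,0],[1,9,27,0,0,0,0],[1,0,0,0,0,0,0]]], force=55)

```text
t: 5.75
tool_pos: [0.4881, 0.0651, 0.0646]
orientation: [-0.115, 3.139, 0.001]
force: [0.1, -1.0, -0.2]
opening: 0.0003
```

```bash
python3 - <<'E'
from st import *
st(); im,c=snap('scene','s2'); im2,_=snap('side','d2')
a=cv2.resize(im[150:290,230:430,::-1],(600,420),interpolation=2)
b=cv2.resize(im2[120:270,200:480,::-1],(600,321),interpolation=2)
cv2.imwrite('pics/c2.png',cv2.resize(np.vstack([a,b]),(480,593)))
from m import blobs
blobs('s2',(.079,.089),200); blobs('d2',(.079,.089),200)
E
```

```text
t 5.75 pos [488.1  65.1  64.6] jaw deg 94.2 z [ 0.001  0.001 -1.   ] F [ 0.1 -1.  -0.2] open 0.3 q6 -1.62
green px[349. 193.] | z0.079 c(685,81) 108x68 a1.6 | z0.089 c(687,74) 107x67 a1.6
orange px[232. 266.] | z0.079 c(496,-319) 136x44 a173.4 | z0.089 c(500,-322) 135x44 a173.4
orange px[338. 220.] | z0.079 c(694,-30) 112x79 a3.7 | z0.089 c(696,-36) 111x79 a3.7
blue px[319. 249.] | z0.079 c(682,-148) 149x77 a4.0 | z0.089 c(684,-153) 148x76 a4.0
green px[400. 326.] | z0.079 c(581,-513) 49x27 a177.7 | z0.089 c(576,-520) 48x26 a177.7
green px[291. 225.] | z0.079 c(483,-137) 134x68 a3.6 | z0.089 c(480,-151) 132x67 a3.6
green px[339. 171.] | z0.079 c(694,93) 112x73 a4.1 | z0.089 c(687,75) 110x72 a4.1
orange px[310. 281.] | z0.079 c(464,-355) 137x68 a170.8 | z0.089 c(461,-365) 134x67 a170.8
orange px[356. 187.] | z0.079 c(703,-21) 117x79 a4.8 | z0.089 c(696,-37) 115x78 a4.8
blue px[366. 213.] | z0.079 c(676,-148) 204x103 a19.2 | z0.089 c(669,-162) 201x101 a19.2
```

View pics/c2.png

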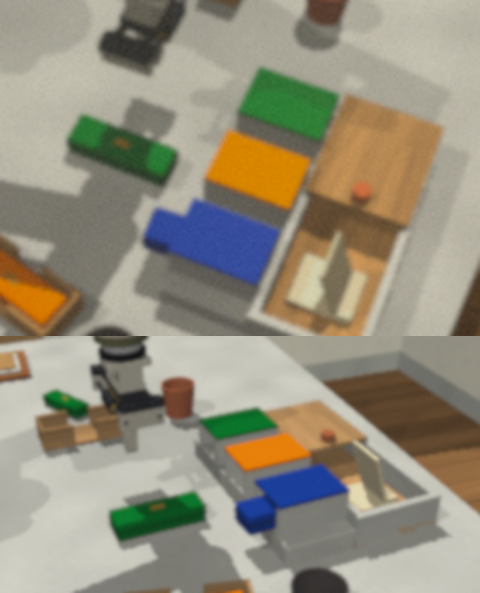

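The regrip missed: fingers are shut on nothing; the green case lies on the landing, slightly moved (side view (291,225)). Measure where it is now.

```bash
python3 - <<'E'
from m import *
for f in('s2','d2'):
    d=np.load('pics/'+f+'.npz'); im=d['im']; c=(d['K'],d['R'],d['t'])
    g=im.astype(int); m=((g[:,:,1]-np.maximum(g[:,:,0],g[:,:,2])>15)*255).astype(np.uint8)
    m=cv2.morphologyEx(m,cv2.MORPH_CLOSE,np.ones((5,5),np.uint8))
    for k in cv2.findContours(m,0,1)[0]:
        if cv2.contourArea(k)<150: continue
        p=k[:,0].astype(float)
        for z in(0,.034):
            r=cv2.minAreaRect((ray('',p,z,c)[:,:2]*1000).astype(np.float32)); print(f,p.mean(0).round(),z,np.round(r[0]),cv2.boxPoints(r).round().tolist(),np.round(r[1]))
# top corners by hand in crop scaled: scene crop 480 wide=200px =>2.4 ; 420*.8=336 high=140px
q=[(230+x/2.4,150+y/2.4) for x,y in[(82,116),(177,150),(165,172),(70,138)]]
d=np.load('pics/s2.npz'); print(ray('',q,.034,(d['K'],d['R'],d['t']))[:,:2].round(3).tolist())
E
```

```text
s2 [248. 336.] 0 [ 615. -455.] [[584.0, -472.0], [645.0, -475.0], [647.0, -439.0], [585.0, -436.0]] [36. 62.]
s2 [248. 336.] 0.034 [ 624. -463.] [[593.0, -479.0], [653.0, -482.0], [655.0, -447.0], [595.0, -445.0]] [35. 60.]
s2 [281. 212.] 0 [490. -41.] [[411.0, -13.0], [414.0, -77.0], [569.0, -69.0], [566.0, -5.0]] [155.  63.]
s2 [281. 212.] 0.034 [502. -60.] [[425.0, -33.0], [428.0, -95.0], [579.0, -87.0], [576.0, -25.0]] [151.  62.]
s2 [350. 193.] 0 [668. 139.] [[601.0, 182.0], [607.0, 88.0], [735.0, 97.0], [729.0, 190.0]] [129.  94.]
s2 [350. 193.] 0.034 [675. 116.] [[610.0, 157.0], [616.0, 66.0], [741.0, 74.0], [735.0, 166.0]] [126.  92.]
s2 [324. 112.] 0 [417. 447.] [[371.0, 495.0], [427.0, 381.0], [463.0, 399.0], [407.0, 513.0]] [ 40. 127.]
s2 [324. 112.] 0.034 [431. 416.] [[386.0, 463.0], [441.0, 352.0], [476.0, 369.0], [421.0, 480.0]] [ 39. 124.]
d2 [400. 326.] 0 [ 621. -452.] [[589.0, -470.0], [652.0, -473.0], [653.0, -433.0], [591.0, -431.0]] [39. 62.]
d2 [400. 326.] 0.034 [ 604. -478.] [[574.0, -495.0], [633.0, -497.0], [635.0, -460.0], [575.0, -458.0]] [37. 59.]
d2 [291. 224.] 0 [510. -23.] [[426.0, 19.0], [431.0, -75.0], [593.0, -66.0], [589.0, 28.0]] [163.  94.]
d2 [291. 224.] 0.034 [499. -72.] [[419.0, -31.0], [424.0, -120.0], [578.0, -112.0], [573.0, -23.0]] [154.  89.]
d2 [338. 171.] 0 [748. 241.] [[675.0, 290.0], [681.0, 183.0], [822.0, 191.0], [816.0, 298.0]] [141. 108.]
d2 [338. 171.] 0.034 [725. 178.] [[655.0, 226.0], [661.0, 124.0], [794.0, 131.0], [788.0, 233.0]] [133. 102.]
d2 [238. 159.] 0 [429. 467.] [[361.0, 521.0], [439.0, 381.0], [498.0, 414.0], [419.0, 554.0]] [ 67. 161.]
d2 [238. 159.] 0.034 [423. 393.] [[357.0, 444.0], [432.0, 311.0], [488.0, 342.0], [413.0, 475.0]] [ 64. 152.]
[[0.43, -0.039], [0.574, -0.028], [0.576, -0.067], [0.434, -0.079]]
```

Case is undisturbed at ≈(502,-51), 4°. Go back above its tail with open fingers.

Request:
servo_tool(plan=[[[-0.6,-9,-30,0,0,0,0],[-0.6,-9,-30,0,0,0,0],[-0.6,-9,-30,0,0,0,0],[-0.6,-9,-28,0,0,0,0],[-0.6,0,0,0,0,0,0],[-0.6,0,0,0,0,0,0]]])

```text
t: 6.45
tool_pos: [0.451, -0.0567, 0.0645]
orientation: [-0.105, 3.14, 0.0]
force: [-0.3, -0.2, -0.3]
opening: 0.0437
```

```bash
python3 - <<'E'
from st import *
st(); im,c=snap('wrist','w4')
from m import blobs
blobs('w4',(0.034,),800)
E
```

```text
t 6.45 pos [451.  -56.7  64.5] jaw deg 93.8 z [ 0.  0. -1.] F [-0.3 -0.2 -0.3] open 43.7 q6 -1.88
green px[324. 348.] | z0.034 c(557,-47) 47x30 a93.9
green px[326. 244.] | z0.034 c(469,-52) 85x47 a3.4
orange px[  7. 207.] | z0.034 c(457,-269) 95x18 a168.5
```

View pics/w4.png

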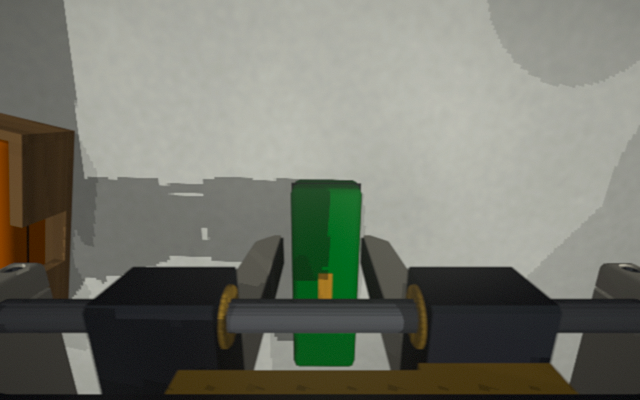

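Case tail at (326,185), ends at x≈427 mm, y≈-53 there; the fingers are slow (~75 mm/s), so the earlier lift came before the grip had built up. Open fully, descend, close longer, then a small test lift.

Request:
servo_tool(plan=[[[-0.6,0,4,0,0,0,0],[-0.6,0,0,0,0,0,0],[-0.6,0,0,0,0,0,0],[-0.6,0,0,0,0,0,0],[-0.6,0,0,-25,0,0,0],[-0.6,0,0,-20,0,0,0],[-0.6,0,0,0,0,0,0]]])

```text
t: 7.2
tool_pos: [0.4489, -0.0508, 0.0168]
orientation: [0.111, -3.135, -0.002]
force: [-0.9, 0.1, -0.6]
opening: 0.0744
```

Request:
servo_tool(plan=[[[1,0,0,0,0,0,0],[1,0,0,0,0,0,0],[1,0,0,0,0,0,0],[1,0,0,0,0,0,0],[1,0,0,0,0,0,0],[1,0,0,0,0,0,0],[1,0,0,0,0,0,0],[1,0,0,5,0,0,0],[1,0,0,10,0,0,0],[1,0,0,0,0,0,0]]], force=55)

```text
t: 8.2
tool_pos: [0.4524, -0.0519, 0.0361]
orientation: [-0.11, 3.138, -0.001]
force: [1.6, -0.8, -0.7]
opening: 0.0014
```

```bash
python3 - <<'E'
from st import *
st(); im,c=snap('side','d3'); snap('wrist','w5')
cv2.imwrite('pics/c3.png',cv2.resize(im[120:270,200:480,::-1],(784,420),interpolation=2))
E
```

```text
t 8.2 pos [452.4 -51.9  36.1] jaw deg 94.0 z [ 0.002 -0.001 -1.   ] F [ 1.6 -0.8 -0.7] open 1.4 q6 -1.87
```

View pics/c3.png

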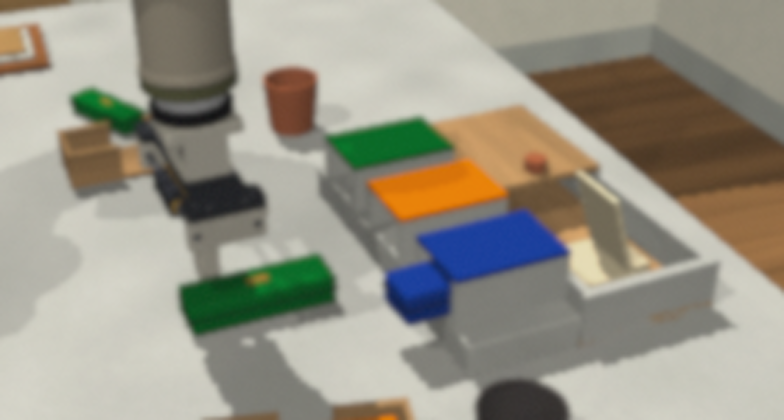

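```bash
python3 - <<'E'
from m import *
blobs('w5',(0.034,),500)
d=np.load('pics/d3.npz');c=(d['K'],d['R'],d['t'])
q=[(200+x/2.8,120+y/2.8) for x,y in[(182,287),(325,257),(337,272),(197,307)]]
print(ray('',q,.034,c)[:,:2].round(3).tolist())
print(ray('',[(200+200/2.8,120+330/2.8),(200+337/2.8,120+300/2.8)],0,c)[:,:2].round(3).tolist())
E
```

```text
green px[316. 225.] | z0.034 c(448,-56) 49x39 a104.4
[[0.43, -0.041], [0.577, -0.038], [0.579, -0.068], [0.437, -0.079]]
[[0.439, -0.069], [0.579, -0.067]]
```

View pics/w5.png

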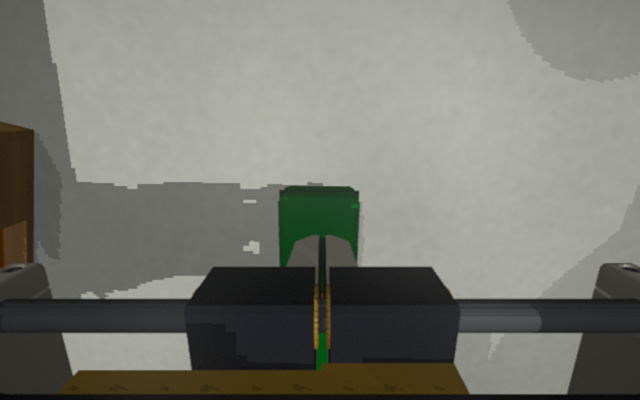

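```bash
python3 - <<'E'
from st import *
s=st(); d=np.load('pics/w5.npz');c=(d['K'],d['R'],d['t'])
for P in([.4524,-.0519,.0361],[.4524,-.0519,.0251],[.445,-.0519,.0251],[.445,-.0519,.034]):
    v=c[0]@(c[1]@np.array(P)+c[2]); print(P,v[:2]/v[2])
# case top from tail corners (279,187)..(358,188), width at several z
for z in(.01,.02,.025,.03,.034,.04): print(z,ray('',[(280,195),(357,195),(281,187),(357,187)],z,c)[:,:2].round(4).tolist())
d=np.load('pics/w4.npz');c=(d['K'],d['R'],d['t'])
for z in(.02,.034): print(z,ray('',[(292,186),(360,186)],z,c)[:,:2].round(4).tolist())
E
```

```text
t 8.3 pos [451.8 -51.7  35. ] jaw deg 94.0 z [ 0.001 -0.    -1.   ] F [0.4 0.5 0.7] open 0.4 q6 -1.87
[0.4524, -0.0519, 0.0361] [320.16107388 239.53570419]
[0.4524, -0.0519, 0.0251] [320.25896607 232.83314912]
[0.445, -0.0519, 0.0251] [321.06923582 221.91202749]
[0.445, -0.0519, 0.034] [321.02602387 226.84993405]
0.01 [[0.4334, -0.0802], [0.4297, -0.029], [0.4278, -0.0797], [0.4243, -0.0296]]
0.02 [[0.4306, -0.079], [0.4272, -0.0304], [0.4254, -0.0785], [0.422, -0.0309]]
0.025 [[0.4293, -0.0784], [0.4259, -0.031], [0.4242, -0.078], [0.4209, -0.0315]]
0.03 [[0.4279, -0.0778], [0.4247, -0.0317], [0.4229, -0.0774], [0.4197, -0.0322]]
0.034 [[0.4268, -0.0773], [0.4236, -0.0322], [0.422, -0.0769], [0.4188, -0.0327]]
0.04 [[0.4252, -0.0766], [0.4221, -0.033], [0.4205, -0.0762], [0.4175, -0.0335]]
0.02 [[0.4299, -0.0788], [0.4265, -0.0298]]
0.034 [[0.4265, -0.0777], [0.4234, -0.0318]]
```

Request:
servo_tool(plan=[[[-0.6,0,0,25,0,0,0],[-0.6,0,0,0,0,0,0],[-0.6,0,0,0,0,0,0],[-0.6,0,0,0,0,0,0],[-0.6,0,0,0,0,0,0],[-0.6,0,0,0,0,0,0],[-0.6,0,0,0,0,0,0],[-0.6,0,0,0,0,0,0],[-0.6,0,0,-25,0,0,0],[-0.6,0,0,-15,0,0,0],[-0.6,0,0,-3,0,0,0],[-0.6,0,0,0,0,0,0]]])

```text
t: 9.5
tool_pos: [0.4509, -0.0515, 0.0162]
orientation: [0.11, -3.138, -0.001]
force: [0.1, -0.5, 0.7]
opening: 0.0747
```

Request:
servo_tool(plan=[[[1,0,0,0,0,0,0],[1,0,0,0,0,0,0],[1,0,0,0,0,0,0],[1,0,0,0,0,0,0],[1,0,0,0,0,0,0]]], force=45)

```text
t: 10.0
tool_pos: [0.452, -0.0518, 0.0172]
orientation: [-0.11, 3.138, -0.001]
force: [0.0, -0.0, 3.9]
opening: 0.0486
```

Request:
servo_tool(plan=[[[1,0,0,0,0,0,0],[1,0,0,0,0,0,0],[1,0,0,0,0,0,0]]])

```text
t: 10.3
tool_pos: [0.452, -0.0518, 0.0172]
orientation: [-0.11, 3.139, -0.001]
force: [-0.8, 0.2, 5.9]
opening: 0.0486
```

```bash
python3 - <<'E'
from st import *
s=st(); snap('wrist','w6'); im,c=snap('side','d4')
from m import blobs
blobs('w6',(.034,),500)
E
```

```text
t 10.3 pos [452.  -51.8  17.2] jaw deg 94.0 z [ 0.001 -0.    -1.   ] F [-0.8  0.2  5.9] open 48.6 q6 -1.87
green px[319. 351.] | z0.034 c(519,-48) 47x26 a94.1
green px[322. 248.] | z0.034 c(454,-51) 56x47 a3.0
```

The grip does close on the case (48.6 mm) with 6 N pushing the tool up: pads sit high on the rounded sides. Regrip 4 mm lower and lift slowly.

Request:
servo_tool(plan=[[[0.0,0,0,0,0,0,0],[-0.4,0,0,0,0,0,0],[-0.4,0,0,-4,0,0,0],[-0.4,0,0,0,0,0,0],[1,0,0,0,0,0,0],[1,0,0,0,0,0,0],[1,0,0,0,0,0,0],[1,0,0,0,0,0,0],[1,0,0,0,0,0,0],[1,0,0,0,0,0,0]]], force=60)

```text
t: 11.4
tool_pos: [0.4514, -0.0516, 0.0125]
orientation: [0.11, -3.14, -0.0]
force: [-0.6, 0.6, -1.1]
opening: 0.0493
```

Request:
servo_tool(plan=[[[1,0,0,2,0,0,0],[1,0,0,3,0,0,0],[1,0,0,3,0,0,0],[1,0,0,0,0,0,0]]])

```text
t: 11.8
tool_pos: [0.452, -0.0517, 0.0212]
orientation: [-0.11, 3.139, -0.0]
force: [1.1, -0.9, -1.1]
opening: 0.0491
```

```bash
python3 st.py
```

```text
t 11.8 pos [452.  -51.7  21.2] jaw deg 94.0 z [ 0.001 -0.    -1.   ] F [ 1.1 -0.9 -1.1] open 49.1 q6 -1.87
```

Request:
servo_tool(plan=[[[1,0,0,5,0,0,0],[1,0,0,8,0,0,0],[1,0,0,10,0,0,0],[1,0,0,9,0,0,0],[1,0,0,5,0,0,0],[1,0,0,0,0,0,0]]])

```text
t: 12.4
tool_pos: [0.4524, -0.0518, 0.0589]
orientation: [-0.11, 3.137, -0.001]
force: [0.1, -0.6, -0.8]
opening: 0.049
```

```bash
python3 - <<'E'
from st import *
s=st(); im,c=snap('side','d5')
cv2.imwrite('pics/c5.png',cv2.resize(im[130:260,210:410,::-1],(800,520),interpolation=2))
E
```

```text
t 12.4 pos [452.4 -51.8  58.9] jaw deg 94.0 z [ 0.002 -0.001 -1.   ] F [ 0.1 -0.6 -0.8] open 49.0 q6 -1.87
```

View pics/c5.png

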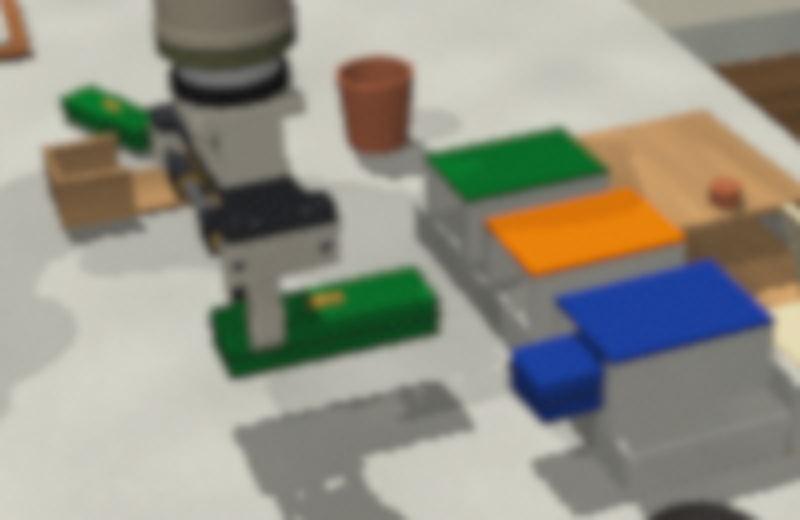

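Case held level by its tail (finger at crop (265,320)). Carrying to the green cubby's mouth.

Request:
servo_tool(plan=[[[1,5,15,0,0,0,0],[1,8,25,0,0,0,0],[1,9,27,0,0,0,0],[1,8,25,0,0,0,0],[1,7,22,0,0,0,0],[1,0,0,0,0,0,0],[1,0,0,0,0,0,0]]])

```text
t: 13.15
tool_pos: [0.4879, 0.0625, 0.0569]
orientation: [0.113, -3.138, 0.001]
force: [-0.6, -0.3, -1.9]
opening: 0.0489
```

```bash
cat > chk.py <<'E'
import sys
from st import *
f=sys.argv[1]; roof=sys.argv[2]; u=np.array([np.cos(.07),np.sin(.07)]); n=np.array([-u[1],u[0]])
C={'green':np.array([.6873,.0765]),'orange':np.array([.696,-.0365])}[roof]
s=st(); p=s['tool_pos'][:2]-C; print('TCP in cubby: x %.1f y %.1f'%(p@u*1e3,p@n*1e3))
for cam in('scene','side'):
    im,c=snap(cam,f+cam); g=im.astype(int)
    if roof=='green': m=g[:,:,1]-np.maximum(g[:,:,0],g[:,:,2])>15
    else: m=(g[:,:,0]-g[:,:,2]>90)&(g[:,:,1]>g[:,:,0]*.35)&(g[:,:,1]<g[:,:,0]*.72)
    m=cv2.morphologyEx((m*255).astype(np.uint8),cv2.MORPH_OPEN,np.ones((3,3),np.uint8))
    for k in cv2.findContours(m,0,1)[0]:
        if cv2.contourArea(k)<100: continue
        q=k[:,0].astype(float); o=f'{cam} {q.mean(0).round()}'
        for z in(.044,.079,.089):
            d=(ray('',q,z,c)[:,:2]-C)*1e3; X,Y=d@u,d@n; o+=f' |z{z} x {X.min():.0f}..{X.max():.0f} y {Y.min():.0f}..{Y.max():.0f}'
        print(o)
E
python3 chk.py a green
```

```text
t 13.15 pos [487.9  62.5  56.9] jaw deg 94.1 z [-0.001 -0.    -1.   ] F [-0.6 -0.3 -1.9] open 48.9 q6 -1.62
TCP in cubby: x -199.9 y 0.0
scene [248. 336.] |z0.044 x -129..-68 y -556..-518 |z0.079 x -120..-61 y -565..-527 |z0.089 x -117..-59 y -567..-530
scene [350. 193.] |z0.044 x -70..55 y -12..79 |z0.079 x -62..59 y -36..53 |z0.089 x -60..60 y -42..45
scene [311. 184.] |z0.044 x -210..-82 y -16..44 |z0.079 x -198..-74 y -39..19 |z0.089 x -195..-72 y -46..12
scene [324. 112.] |z0.044 x -269..-192 y 290..408 |z0.079 x -256..-181 y 258..373 |z0.089 x -253..-178 y 249..363
side [400. 326.] |z0.044 x -157..-97 y -574..-533 |z0.079 x -175..-118 y -599..-560 |z0.089 x -180..-124 y -605..-567
side [291. 189.] |z0.044 x -220..-53 y -19..83 |z0.079 x -234..-76 y -75..21 |z0.089 x -238..-83 y -91..3
side [338. 171.] |z0.044 x -28..102 y 31..132 |z0.079 x -53..70 y -28..66 |z0.089 x -61..60 y -45..48
side [238. 159.] |z0.044 x -282..-208 y 235..390 |z0.079 x -293..-223 y 164..310 |z0.089 x -295..-227 y 143..287
```

Request:
servo_tool(plan=[[[1,10,2,1,0,0,0],[1,18,1.5,0,0,0,0],[1,20,1.5,0,0,0,0],[1,20,1.5,0,0,0,0],[1,20,1.4,0,0,0,0],[1,15,1,0,0,0,0],[1,10,0.7,0,0,0,0],[1,0,0,0,0,0,0]]])

```text
t: 14.05
tool_pos: [0.6026, 0.0715, 0.0585]
orientation: [-0.109, 3.139, -0.0]
force: [-0.3, -0.0, -0.5]
opening: 0.0495
```

```bash
python3 chk.py b green | grep -v -E "side \[400|248|324"
```

```text
t 14.05 pos [602.6  71.5  58.5] jaw deg 94.0 z [ 0. -0. -1.] F [-0.3 -0.  -0.5] open 49.5 q6 -1.61
TCP in cubby: x -84.9 y 0.9
scene [349. 193.] |z0.044 x -82..54 y -11..78 |z0.079 x -74..58 y -35..52 |z0.089 x -72..60 y -41..45
side [328. 177.] |z0.044 x -104..102 y -15..131 |z0.079 x -124..70 y -72..66 |z0.089 x -130..60 y -88..47
side [238. 159.] |z0.044 x -282..-206 y 235..390 |z0.079 x -293..-221 y 164..310 |z0.089 x -295..-225 y 143..287
```

Request:
servo_tool(plan=[[[1,6,0.4,0,0,0,0],[1,3,0.2,0,0,0,0],[1,2,0.1,0,0,0,0],[1,0,0,-2,0,0,0],[1,0,0,-2,0,0,0],[1,0,0,0,0,0,0]]])

```text
t: 14.75
tool_pos: [0.6119, 0.0727, 0.0539]
orientation: [0.11, -3.139, 0.0]
force: [0.1, -0.1, -0.2]
opening: 0.0495
```

```bash
python3 chk.py c green | head -2
```

```text
t 14.75 pos [611.9  72.7  53.9] jaw deg 94.0 z [-0.001 -0.    -1.   ] F [ 0.1 -0.1 -0.2] open 49.5 q6 -1.61
TCP in cubby: x -75.5 y 1.5
```

Request:
servo_tool(plan=[[[1,2,0.1,-1,0,0,0],[1,2,0.1,0,0,0,0],[1,1,0,0,0,0,0],[1,0,0,0,0,0,0]]])

```text
t: 15.25
tool_pos: [0.6141, 0.0726, 0.0523]
orientation: [0.11, -3.132, 0.001]
force: [-13.1, -1.5, 4.9]
opening: 0.049
```

```bash
python3 chk.py d green | head -2
```

```text
t 15.25 pos [614.1  72.6  52.3] jaw deg 94.0 z [-0.007 -0.001 -1.   ] F [-13.1  -1.5   4.9] open 49.0 q6 -1.61
TCP in cubby: x -73.2 y 1.2
```

Request:
servo_tool(plan=[[[1,-1,0,0,0,0,0],[0.0,0,0,0,0,0,0],[-0.6,0,0,0,0,0,0],[-0.6,0,0,0,0,0,0],[-0.6,0,0,0,0,0,0],[-0.6,0,0,10,0,0,0],[-0.6,0,0,40,0,0,0],[-0.6,0,0,40,0,0,0],[-0.6,0,0,0,0,0,0]]])

```text
t: 16.25
tool_pos: [0.6211, 0.0731, 0.1524]
orientation: [-0.11, 3.127, -0.0]
force: [0.3, -0.1, 0.6]
opening: 0.0742
```

Request:
servo_tool(plan=[[[-0.6,-14,-41,0,0,0,-0.025],[-0.6,-15,-42,0,0,0,-0.025],[-0.6,-15,-42,0,0,0,-0.025],[-0.6,-15,-42,0,0,0,-0.025],[-0.6,-15,-42,0,0,0,-0.025],[-0.6,-15,-42,0,0,0,-0.025],[-0.6,-15,-41,0,0,0,-0.025],[-0.6,-15,-41,0,0,0,-0.025],[-0.6,-15,-41,0,0,0,-0.025],[-0.6,0,0,0,0,0,0]]])

```text
t: 17.25
tool_pos: [0.4806, -0.306, 0.1444]
orientation: [0.252, 3.131, -0.004]
force: [-0.2, -0.7, 0.2]
opening: 0.0746
```

```bash
python3 chk.py e green | grep -v -E "side \[400|248|324"; python3 - <<'E'
from m import *
im,c=snap('wrist','w7')
g=im.astype(int); m=((g[:,:,0]-g[:,:,2]>80)*255).astype(np.uint8)
hsv=cv2.cvtColor(im,cv2.COLOR_RGB2HSV); m=cv2.inRange(hsv,(8,225,60),(25,255,255))
m=cv2.morphologyEx(m,cv2.MORPH_CLOSE,np.ones((5,5),np.uint8))
for k in cv2.findContours(m,0,1)[0]:
    if cv2.contourArea(k)<500: continue
    r=cv2.minAreaRect((ray('',k[:,0],.04,c)[:,:2]*1000).astype(np.float32)); print(k[:,0].mean(0),k[:,0].min(0),k[:,0].max(0),np.round(r[0]),cv2.boxPoints(r).round().tolist(),np.round(r[1]))
E
```

```text
t 17.25 pos [ 480.6 -306.   144.4] jaw deg 80.8 z [ 0.    -0.003 -1.   ] F [-0.2 -0.7  0.2] open 74.6 q6 -2.07
TCP in cubby: x -232.9 y -367.1
scene [345. 192.] |z0.044 x -106..55 y -12..79 |z0.079 x -97..59 y -36..53 |z0.089 x -95..60 y -42..46
side [340. 171.] |z0.044 x -32..103 y 31..133 |z0.079 x -57..70 y -28..68 |z0.089 x -64..61 y -45..49
side [238. 159.] |z0.044 x -282..-206 y 236..390 |z0.079 x -293..-221 y 165..310 |z0.089 x -295..-225 y 145..287
[325.49009901 183.32920792] [299 106] [354 262] [ 477. -297.] [[401.0, -308.0], [545.0, -333.0], [554.0, -286.0], [409.0, -261.0]] [ 48. 146.]
```

Request:
servo_tool(plan=[[[-0.6,-3,8,-35,0,0,-0.01],[-0.6,0,0,-35,0,0,0],[-0.6,0,0,-30,0,0,0],[-0.6,0,0,-22,0,0,0],[-0.6,0,0,0,0,0,0],[1,0,0,0,0,0,0],[1,0,0,0,0,0,0],[1,0,0,0,0,0,0],[1,0,0,0,0,0,0],[1,0,0,0,0,0,0],[1,0,0,0,0,0,0],[1,0,0,0,0,0,0]]], force=50)

```text
t: 18.6
tool_pos: [0.4807, -0.294, 0.0234]
orientation: [0.259, 3.128, -0.002]
force: [0.7, 0.1, 7.2]
opening: 0.0484
```

```bash
python3 st.py
```

```text
t 18.6 pos [ 480.7 -294.    23.4] jaw deg 80.5 z [ 0.003 -0.002 -1.   ] F [0.7 0.1 7.2] open 48.4 q6 -2.05
```

Request:
servo_tool(plan=[[[0.0,0,0,0,0,0,0],[-0.3,0,0,0,0,0,0],[-0.3,-3,0,-3,0,0,0],[-0.3,0,0,0,0,0,0],[1,0,0,0,0,0,0],[1,0,0,0,0,0,0],[1,0,0,0,0,0,0],[1,0,0,0,0,0,0],[1,0,0,0,0,0,0],[1,0,0,0,0,0,0]]], force=50)

```text
t: 19.6
tool_pos: [0.4763, -0.2931, 0.0184]
orientation: [-0.259, -3.131, -0.0]
force: [-1.7, 0.1, -2.3]
opening: 0.0497
```

Request:
servo_tool(plan=[[[1,0,0,3,0,0,0],[1,0,0,5,0,0,0],[1,0,0,10,0,0,0],[1,0,0,0,0,0,0]]])

```text
t: 20.0
tool_pos: [0.4778, -0.2938, 0.0388]
orientation: [0.258, 3.128, -0.002]
force: [0.2, -0.1, -0.1]
opening: 0.0495
```

```bash
python3 st.py
```

```text
t 20.0 pos [ 477.8 -293.8   38.8] jaw deg 80.6 z [ 0.003 -0.002 -1.   ] F [ 0.2 -0.1 -0.1] open 49.5 q6 -2.05
```

Request:
servo_tool(plan=[[[1,0,0,20,0,0,0],[1,0,0,26,0,0,0],[1,3,20,0,0,0,0.02],[1,3,32,0,0,0,0.03],[1,3,32,0,0,0,0.03],[1,3,32,0,0,0,0.03],[1,3,32,0,0,0,0.03],[1,3,32,0,0,0,0.03],[1,3,32,0,0,0,0.03],[1,2,32,0,0,0,0.034],[1,0,0,0,0,0,0],[1,0,0,0,0,0,0]]])

```text
t: 21.2
tool_pos: [0.4997, -0.0485, 0.0829]
orientation: [-0.111, 3.139, -0.0]
force: [-0.9, -0.4, -1.7]
opening: 0.0494
```

```bash
python3 st.py
```

```text
t 21.2 pos [499.7 -48.5  82.9] jaw deg 94.1 z [ 0.001 -0.    -1.   ] F [-0.9 -0.4 -1.7] open 49.4 q6 -1.84
```

Set down, open, slide back 50 mm, regrip at the same low height.

Request:
servo_tool(plan=[[[1,0,0,-35,0,0,0],[1,0,0,-25,0,0,0],[1,0,0,-8,0,0,0],[1,0,0,-1,0,0,0],[1,0,0,0,0,0,0],[0,0,0,0,0,0,0],[-0.6,0,0,0,0,0,0],[-0.6,0,0,0,0,0,0],[-0.6,0,0,0,0,0,0]]])

```text
t: 22.1
tool_pos: [0.4999, -0.0492, 0.0141]
orientation: [-0.109, 3.139, -0.0]
force: [-0.1, -0.2, -0.3]
opening: 0.0687
```

Request:
servo_tool(plan=[[[-0.6,-15,-1,0,0,0,0],[-0.6,-20,-1.5,0,0,0,0],[-0.6,-15,-1,0,0,0,0],[-0.6,0,0,0,0,0,0],[-0.6,0,0,0,0,0,0]]])

```text
t: 22.6
tool_pos: [0.4501, -0.0527, 0.014]
orientation: [-0.108, 3.138, -0.0]
force: [0.2, -0.1, -0.1]
opening: 0.0744
```

```bash
python3 - <<'E'
from st import *
st(); im,c=snap('wrist','w8')
m=cv2.inRange(cv2.cvtColor(im,cv2.COLOR_RGB2HSV),(8,225,50),(25,255,255))
for k in cv2.findContours(m,0,1)[0]:
    if cv2.contourArea(k)<500: continue
    r=cv2.minAreaRect((ray('',k[:,0],.034,c)[:,:2]*1000).astype(np.float32)); print(k[:,0].min(0),k[:,0].max(0),np.round(r[0]),cv2.boxPoints(r).round().tolist(),np.round(r[1]))
E
```

```text
t 22.6 pos [450.1 -52.7  14. ] jaw deg 94.0 z [ 0.001 -0.    -1.   ] F [ 0.2 -0.1 -0.1] open 74.4 q6 -1.87
[282 333] [360 370] [515. -48.] [[500.0, -25.0], [503.0, -72.0], [530.0, -70.0], [526.0, -23.0]] [27. 47.]
[279 214] [365 298] [453. -52.] [[426.0, -30.0], [429.0, -77.0], [480.0, -73.0], [476.0, -26.0]] [50. 47.]
```

Request:
servo_tool(plan=[[[-0.6,0,0,-1,0,0,0],[1,0,0,0,0,0,0],[1,0,0,0,0,0,0],[1,0,0,0,0,0,0],[1,0,0,0,0,0,0],[1,0,0,0,0,0,0],[1,0,0,0,0,0,0],[1,0,0,2,0,0,0],[1,0,0,3,0,0,0],[1,0,0,3,0,0,0],[1,0,0,0,0,0,0]]], force=60)

```text
t: 23.75
tool_pos: [0.4499, -0.0527, 0.0212]
orientation: [-0.109, 3.139, -0.0]
force: [-0.1, -0.2, -1.6]
opening: 0.0491
```

Request:
servo_tool(plan=[[[1,0,0,5,0,0,0],[1,0,0,8,0,0,0],[1,0,0,10,0,0,0],[1,0,0,9,0,0,0],[1,0,0,5,0,0,0],[1,0,0,0,0,0,0],[1,0,0,0,0,0,0]]])

```text
t: 24.45
tool_pos: [0.4495, -0.0526, 0.0576]
orientation: [-0.109, 3.139, -0.0]
force: [-0.3, -0.6, -1.3]
opening: 0.049
```

```bash
python3 chk.py f orange
```

```text
t 24.45 pos [449.5 -52.6  57.6] jaw deg 94.0 z [ 0. -0. -1.] F [-0.3 -0.6 -1.3] open 49.0 q6 -1.87
TCP in cubby: x -247.1 y 1.2
scene [464. 382.] |z0.044 x 453..507 y -326..-293 |z0.079 x 446..499 y -338..-305 |z0.089 x 444..496 y -341..-309
scene [528. 391.] |z0.044 x 577..718 y -306..-237 |z0.079 x 567..704 y -318..-251 |z0.089 x 564..700 y -322..-255
scene [567. 380.] |z0.044 x 598..871 y -231..-160 |z0.079 x 587..853 y -245..-176 |z0.089 x 584..848 y -249..-181
scene [597. 268.] |z0.044 x 629..901 y 150..216 |z0.079 x 618..881 y 125..190 |z0.089 x 614..876 y 118..182
scene [563. 236.] |z0.044 x 635..708 y 232..290 |z0.079 x 623..694 y 205..262 |z0.089 x 620..690 y 197..254
scene [337. 220.] |z0.044 x -71..53 y -16..73 |z0.079 x -63..57 y -36..50 |z0.089 x -61..58 y -42..44
scene [285. 204.] |z0.044 x -257..-128 y -11..42 |z0.079 x -244..-119 y -32..20 |z0.089 x -240..-116 y -38..14
side [289. 211.] |z0.044 x -262..-100 y -15..75 |z0.079 x -274..-121 y -65..19 |z0.089 x -277..-127 y -79..4
side [356. 187.] |z0.044 x -29..106 y 24..124 |z0.079 x -54..73 y -29..66 |z0.089 x -61..63 y -44..49
```

Aligned with the orange cubby. Insert.

Request:
servo_tool(plan=[[[1,10,0.7,0,0,0,0],[1,18,1.3,0,0,0,0],[1,20,1.4,0,0,0,0],[1,20,1.4,0,0,0,0],[1,20,1.4,0,0,0,0],[1,20,1.4,0,0,0,0],[1,20,1.4,0,0,0,0],[1,16,1.1,0,0,0,0],[1,10,0.7,0,0,0,0],[1,6,0.4,0,0,0,0],[1,0,0,0,0,0,0]]])

```text
t: 25.65
tool_pos: [0.6097, -0.0413, 0.0571]
orientation: [0.109, -3.139, -0.0]
force: [1.0, -0.5, -0.9]
opening: 0.0491
```

```bash
python3 chk.py g orange|head -2
```

```text
t 25.65 pos [609.7 -41.3  57.1] jaw deg 94.0 z [-0.  0. -1.] F [ 1.  -0.5 -0.9] open 49.1 q6 -1.79
TCP in cubby: x -86.4 y 1.3
```

Request:
servo_tool(plan=[[[1,6,0.4,0,0,0,0],[1,3,0.2,-1,0,0,0],[1,2,0.1,-2,0,0,0],[1,1,0.1,-1.5,0,0,0],[1,1,0,0,0,0,0],[1,0,0,0,0,0,0]]])

```text
t: 26.35
tool_pos: [0.6179, -0.0411, 0.0519]
orientation: [0.108, -3.13, -0.0]
force: [-19.6, -2.2, 9.3]
opening: 0.049
```

```bash
python3 chk.py h orange|head -2
```

```text
t 26.35 pos [617.9 -41.1  51.9] jaw deg 94.0 z [-0.01 -0.   -1.  ] F [-19.6  -2.2   9.3] open 49.0 q6 -1.79
TCP in cubby: x -78.2 y 0.9
```

Request:
servo_tool(plan=[[[1,-1,0,0,0,0,0],[0.0,0,0,0,0,0,0],[-0.5,0,0,0,0,0,0],[-0.5,0,0,0,0,0,0],[-0.5,0,0,0,0,0,0],[-0.5,0,0,10,0,0,0],[-0.5,0,0,40,0,0,0],[-0.5,-20,0,40,0,0,0],[-0.5,-40,0,20,0,0,0],[-0.5,-40,0,0,0,0,0],[-0.5,-40,0,0,0,0,0],[-0.5,0,0,0,0,0,0]]])

```text
t: 27.65
tool_pos: [0.4771, -0.0401, 0.1627]
orientation: [0.109, -3.138, -0.0]
force: [0.8, 0.1, 0.5]
opening: 0.0696
```

```bash
python3 chk.py i orange | grep -E "TCP|337|33[0-9]\. 2|35[0-9]|34[0-9]"; python3 chk.py j green | grep -E "34[0-9]\. 1|33[0-9]\. 1|32"; python3 - <<'E'
from h import *
a=np.load('pics/jscene.npz')['im'][:,:,::-1]; b=np.load('pics/jside.npz')['im'][:,:,::-1]
w,c=snap('wrist','w9')
cv2.imwrite('pics/fin.png',np.vstack([np.hstack([cv2.resize(a[150:350,200:440],(400,333),interpolation=2),cv2.resize(b[130:350,220:460],(400,333),interpolation=2)]),np.pad(cv2.resize(w[:,:,::-1],(416,260)),((0,0),(0,384),(0,0)))]))
E
```

```text
TCP in cubby: x -218.6 y 11.7
scene [333. 219.] |z0.044 x -105..53 y -16..73 |z0.079 x -97..57 y -36..50 |z0.089 x -94..58 y -42..43
side [348. 192.] |z0.044 x -94..105 y -21..125 |z0.079 x -115..73 y -71..67 |z0.089 x -121..63 y -85..50
scene [346. 192.] |z0.044 x -106..54 y -12..79 |z0.079 x -97..58 y -35..53 |z0.089 x -95..60 y -42..45
scene [324. 112.] |z0.044 x -269..-192 y 287..408 |z0.079 x -256..-181 y 255..373 |z0.089 x -253..-178 y 246..363
side [400. 326.] |z0.044 x -157..-97 y -574..-533 |z0.079 x -175..-118 y -599..-560 |z0.089 x -180..-124 y -605..-567
side [331. 175.] |z0.044 x -94..103 y -24..132 |z0.079 x -116..70 y -80..67 |z0.089 x -122..61 y -96..49
```

View pics/fin.png

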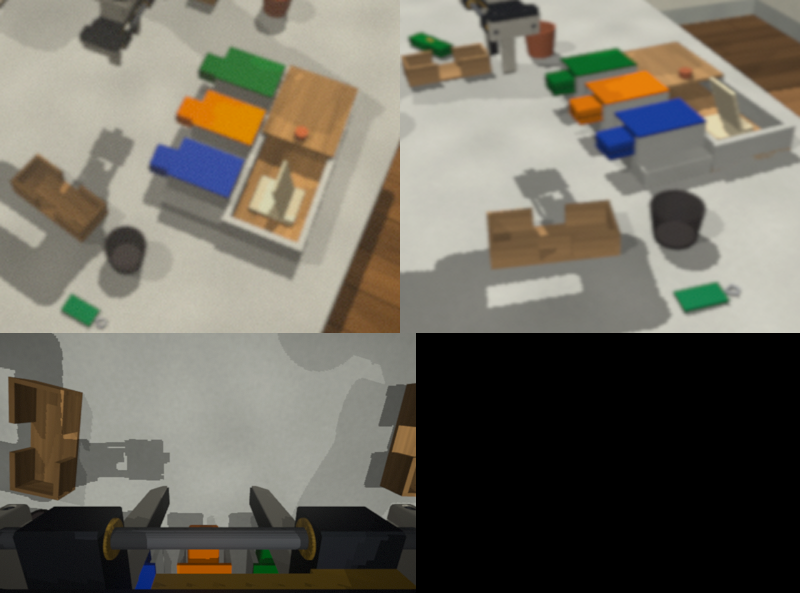

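All three tails (crop (212,62), (190,105), (163,157)) stick out equally, both rests are empty, and the cup, tealight holder and fob look undisturbed. Handing in.

```bash
python3 -c "
from plant import job; print(job.close_job())"
```

```text
the job is handed in; nothing more can be done
None
```

The green and orange cases are in their own-colour cubbies, each pushed in until the force showed contact with the back. I handed the job in at about 28 s on the robot's clock, and no verdict is reported.

- **Method:** I lifted each case by its middle out of its rest and set it down on the landing. I then regripped it about 50 mm towards the tail and pushed it home. Contact with the back read 13 N for green and 20 N for orange.
- **What went wrong:** The first two tail grips on the green case slipped off its rounded upper sides, leaving it in place on the landing. Gripping about 4 mm lower and lifting slowly fixed it, and I did the same for the orange case.
- **Last checks:** In the scene camera both tails end about 97 mm before the cubby centre, where a case fully home would be at 99 mm. In the last picture they stick out level with the blue case. The hand is open and clear. The blue case, cup, tealight holder and fob look undisturbed in that picture; I did not re-measure the cup or tealight.
- **One disagreement:** The orange case met resistance with the hand about 5 mm earlier than I expected. Its tail still measures the same as the green one's, so I put this down to where I gripped it.

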